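# Size a wooden ring in the stepped gauge

### The job

Size the wooden ring that lies on the sheet of paper: slide it flat along the bench to the stepped gauge and press it into the mouth of the narrowest bay, then of the next wider one, and so on, one bay after the other, until a bay lets it in; there slide it fully home against the back and leave it. Never lift the ring off the bench or force it, and leave the two rings in the rack and everything else where they are.

Things in the scene. Friction and masses are not known exactly. Their poses are not given: they have to be found in the camera images.
- ring_a_center (a point): one of three look-alike plywood rings, 24 mm tall with a 50 mm hole, 120 g (the mass varies). The three have outer diameters of 71, 81 and 91 mm, not marked. The point is the ring's centre, half-way up (12 mm above the bench). Two lie in the rack; the third lies on the sheet of paper and is the one to be sized
- ring_b_center (a point): one of three look-alike plywood rings, 24 mm tall with a 50 mm hole, 120 g (the mass varies). The three have outer diameters of 71, 81 and 91 mm, not marked. The point is the ring's centre, half-way up (12 mm above the bench). Two lie in the rack; the third lies on the sheet of paper and is the one to be sized
- ring_c_center (a point): one of three look-alike plywood rings, 24 mm tall with a 50 mm hole, 120 g (the mass varies). The three have outer diameters of 71, 81 and 91 mm, not marked. The point is the ring's centre, half-way up (12 mm above the bench). Two lie in the rack; the third lies on the sheet of paper and is the one to be sized
- bay1 (a point): bay 1 of the stepped gauge (narrowest), 64 mm wide: point midway between the tips of its noses, 13 mm above the bench; x points into the bay, y to the left. No floor, open above and towards the robot; its back wall is 95 mm in from this point. A ring that enters has 3 mm of play or more; one that does not is stopped with its centre 10 to 30 mm before this point
- bay2 (a point): bay 2 of the stepped gauge (second), 74 mm wide: point midway between the tips of its noses, 13 mm above the bench; x points into the bay, y to the left. No floor, open above and towards the robot; its back wall is 95 mm in from this point. A ring that enters has 3 mm of play or more; one that does not is stopped with its centre 10 to 30 mm before this point
- bay3 (a point): bay 3 of the stepped gauge (third), 84 mm wide: point midway between the tips of its noses, 13 mm above the bench; x points into the bay, y to the left. No floor, open above and towards the robot; its back wall is 95 mm in from this point. A ring that enters has 3 mm of play or more; one that does not is stopped with its centre 10 to 30 mm before this point
- bay4 (a point): bay 4 of the stepped gauge (widest), 94 mm wide: point midway between the tips of its noses, 13 mm above the bench; x points into the bay, y to the left. No floor, open above and towards the robot; its back wall is 95 mm in from this point. A ring that enters has 3 mm of play or more; one that does not is stopped with its centre 10 to 30 mm before this point
- gauge: fixed stepped gauge, 376 mm wide (y), 131 mm deep: four bays opening towards the robot between five aluminium walls (12 mm thick, 26 mm high, round noses), before a wooden back bar 36 mm high and deep. One to four brass studs mark the bays, narrowest at the left (+y) end; bay centres at y = +144, +63, -28, -129 mm. Origin on the bench, at the middle of the line of nose tips; x into the bays
- rack: fixed dark wooden frame, 224 mm (x) by 124 mm (y) outside, 10 mm thick, 18 mm high, that holds the two rings not to be touched. Origin under its centre, on the bench
- sheet: sheet of white paper 150 mm square lying flat and fixed, of no height; the ring to be sized starts on it. Origin at its centre
- tin_mid (a point): small green-banded tin, 60 mm across, 62 mm high; loose, to be left where it is. The point is its middle, half-way up
- cup_mid (a point): small blue cup, 62 mm across, 66 mm high; loose, to be left where it is. The point is its middle, half-way up
- jar_mid (a point): brown jar, 60 mm across, 60 mm high; loose, to be left where it is. The point is its middle, half-way up
- glue_mid (a point): white bottle with a yellow band and red cap, 60 mm across, 190 mm high, behind the gauge; loose, to be left where it is. The point is its middle, half-way up
- oil_mid (a point): white bottle with a blue band and orange cap, 64 mm across, 170 mm high, behind the gauge; loose, to be left where it is. The point is its middle, half-way up
- mug_mid (a point): blue mug, 74 mm across plus a handle, 90 mm high, off to the side; loose, to be left where it is. The point is its middle, half-way up
- brush_mid (a point): brush, 190 mm long, lying off to the side; loose, to be left where it is. The point is its middle
Things that resemble listed ones, but are neither listed nor needed, are in the scene too. Leave any blue, pink or red look-alike of the part that bears ring_c_center alone.

How it is judged:
By the outcome, as a careful person would: the job done as asked, in the order asked, and still so for the second after the job is handed in, with the robot touching nothing.
It also fails if it takes over 61 s, if anything falls off the work surface, if the arm or the gripper's body presses on something with over 40 N, if the wrist force passes 120 N, or if a joint passes its speed limit or range.

### The arm

A 6-joint arm with a two-finger parallel gripper is mounted at the origin on the work surface. World frame = base frame: x ahead of the robot, y to its left, z up, the work surface at z = 0. Lengths are in mm, angles in rad, forces in N, time in s.
With the tool pointing down it reaches from about 300 to 775 mm from the base axis. Payload 14.6 kg.
Tool frame: the origin (TCP) lies at the very end of the fingers, on their centre line; the grasp point (between the pads) lies manip.grip_depth behind it (manip.grip_depth is the distance from the TCP to the grasp point, in mm); x points along the fingers, z is the direction in which the jaws open and shut, and the axes are right-handed (so a half turn about x gives the same grasp; the last joint's range is limited). The gripper opens to 94 mm and grips with 3 to 60 N. Pads are 16 mm wide; open, the fingers measure 119 mm over their backs; the gripper's body (75 mm by 177 mm) begins 78 mm behind the grasp point.
Start: joints at [1.204, 0.3, 1.521, -0, 1.321, -0.067], TCP at [162.428, 525.458, 205.446] pointing down, gripper open.
Joint ranges: [-3.03, 3.03], [-0.79, 2.21], [0.23, 2.52], [-1.04, 4.18], [0, 3.07], [-2.55, 2.55]. Speed limits (rad/s): [2.22, 2.22, 2.57, 3.14, 3.14, 3.14].

### API

Orientations are given as [roll, pitch, yaw] about the fixed x, y, z axes, in that order (R = Rz(yaw) Ry(pitch) Rx(roll)).
In Python, from cell import manip gives the robot as it stands.
- The arm moves only by the tool step_arm, never from a script. Its argument "commands" is one flat list of numbers, 7 for each row, row after row: the shift along the tool's x, y, z in m, then the turn, a rotation vector about the tool's x, y, z in degrees, then the finger opening in m, from 0 to 0.094. A call has 1 to 5 rows; each row shifts and turns the commanded pose from where the row before left it, along the tool's axes as they then stand; what a row does not reach is not made up. A row lasts 1/8 s, in which the tool goes at most 62.5 mm and 10.7 degrees, less where a joint would pass 70% of its speed; a pose out of reach is approached as far as the arm can. A call with a gripper value outside its range is refused whole. The fingers move at their own pace and stop on an object; "squeeze" is the grip in N (left out, the last holds). Time passes only in rows, so rows that do not move let the fingers close. It gives the time, the measured TCP pose, the force and the opening at its end, in the units of the state.
- manip.read_state(): the state, without advancing time (a new reading comes with each control period).
- manip.camera(name): name is "scene" or "side" or "wrist"; returns the picture (400x640x3 uint8, red, green, blue); there is no depth.
- manip.camera_model(name): a dict with "intrinsics" (3x3 intrinsics, pixels), "k1" (the pictures are not rectified: a ray, as slopes to the right and down, at radius r is drawn at 1 + k1 r^2 times it, then the intrinsics apply), "origin" and "orientation" of the camera in the world; the wrist camera has in their place "tool_from_camera" (4x4, takes a point from camera to tool coordinates, whose origin is the TCP and whose axes are the tool frame's). Camera axes: x right, y up, looking along -z (the intrinsics and any distortion apply to the point x, -y, -z); pixel columns grow to the right and rows downward; lengths in mm; the calibration is good to about 2 mm. A picture is of the moment at which its call begins: read the wrist's pose just before it. camera_model takes no time and is no camera call.
- manip.sign_off(): hands the job in, once; it reports no verdict.
Trained networks look in the newest picture that a camera, given by its name, has taken for a name from the list of things; names that differ only in an ending like _2 or _b are one class to them, and where a whole thing is asked for, a point or a joint stands for the part that bears it (a point fixed in the world has none). Each returns a list of dicts, best first, with "score" (0 to 1); they miss things now and then, are a little off and sometimes report something else, mostly with a low value. They report only what shows in the picture. A call takes as long as a camera call. They do not tell look-alikes from the thing itself.
- manip.find_in(thing, camera): "centre" ([row, column] in pixels, amid what is visible of it).
- manip.outline_of(thing, camera): "pixels" (400x640 bool, what is visible of it) and "centre" ([row, column] in pixels, amid what is visible of it).
The state is a dict: "clock": time; "joints": joint angles; "qd": joint speeds; "effort": joint torques, N m; "eef_pos": TCP position; "eef_rot": TCP orientation; "wrist_force": force on the tool from outside, world axes, zero at the start; "moment": the same for the moment, N m; "finger_gap": finger opening in mm.
Only numpy, scipy, OpenCV 4.12 (cv2) and the standard library are available. Lean on these libraries where they do the work, as an engineer would, in place of code of your own. Each camera call takes 0.05 s, during which the arm holds its last target. There are 200 camera calls.

## Working session

There is one attempt and no reset: what is moved stays moved. The work goes in short steps, Python scripts to look and compute and a tool call to move; the robot and the scene stay as the last step left them, time stands still between calls to the robot, and variables do not carry over. Pictures are saved under pics/ and viewed, about 8 in all and at most 12, crops included, and the job is handed in when it is done.

Besides the shell and the picture viewer there is one more tool, called after ">>>" as name(argument=value, ...) on one line, values as JSON. step_arm: Moves the arm, as the interface text tells. Its arguments: {"type":"object","properties":{"commands":{"type":"array"},"squeeze":{"type":"number"}},"required":["commands"]}

```bash
mkdir -p pics; ls
python3 - <<'E'
from cell import manip
import cv2,numpy as np
a=manip.camera("scene");b=manip.camera("side")
cv2.imwrite("pics/scene.png",a[:,:,::-1]);cv2.imwrite("pics/side.png",b[:,:,::-1])
for n in("scene","side","wrist"):print(manip.camera_model(n))
print(manip.grip_depth,manip.read_state())
E
```

```text
pics
{'intrinsics': array([[447.71412431,   0.        , 323.09426047],
       [  0.        , 447.71412431, 197.45044213],
       [  0.        ,   0.        ,   1.        ]]), 'k1': -0.047258328291575315, 'origin': array([1552.59666265, -191.83380395,  899.97988009]), 'orientation': array([ 0.92396696, -0.00569923,  1.35542218])}
{'intrinsics': array([[435.85105097,   0.        , 315.60421284],
       [  0.        , 435.85105097, 199.9320642 ],
       [  0.        ,   0.        ,   1.        ]]), 'k1': 0.009955698265772972, 'origin': array([ 496.39809394, -968.23722493,  656.18201393]), 'orientation': array([ 1.05415994, -0.02204142, -0.01654286])}
{'intrinsics': array([[333.96293899,   0.        , 320.27125715],
       [  0.        , 333.96293899, 200.34301776],
       [  0.        ,   0.        ,   1.        ]]), 'k1': -0.061127720277502524, 'tool_from_camera': array([[ 3.19677926e-04,  2.45116868e-01, -9.69493486e-01,
        -1.78416748e+02],
       [-3.92488280e-04,  9.69493491e-01,  2.45116740e-01,
         7.04028283e+01],
       [ 9.99999872e-01,  3.02156419e-04,  4.06131167e-04,
         1.60469487e-01],
       [ 0.00000000e+00,  0.00000000e+00,  0.00000000e+00,
         1.00000000e+00]])}
18.8 {'clock': 0.1, 'joints': array([ 1.20439764e+00,  3.00389411e-01,  1.52151202e+00, -2.56089756e-05,
        1.32069387e+00, -6.65951281e-02]), 'qd': array([ 0.00071596, -0.00138677, -0.00182223,  0.00051239, -0.0006581 ,
        0.00051686]), 'effort': array([ 1.04725291e-04, -5.32633245e+01, -3.53283763e+01,  7.08608120e-02,
        2.35342188e-02, -3.71461965e-05]), 'eef_pos': array([162.35641006, 525.24822203, 204.96035033]), 'eef_rot': array([ 3.09973278,  1.56979337, -1.91245341]), 'wrist_force': array([-0.03290651,  0.02149849, -0.11169957]), 'moment': array([ 0.00353101, -0.02162053,  0.0435704 ]), 'finger_gap': 93.93848941165906}
```

View pics/scene.png

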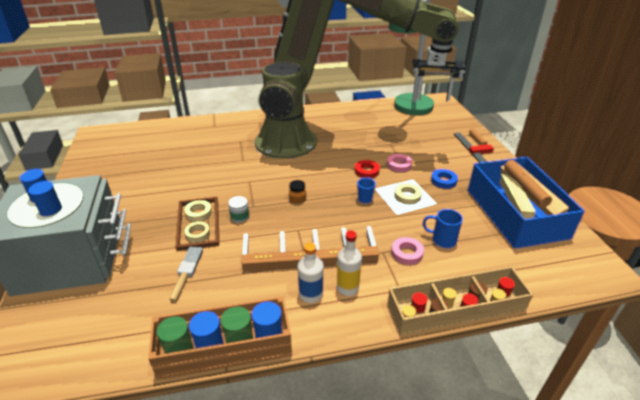

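View pics/side.png

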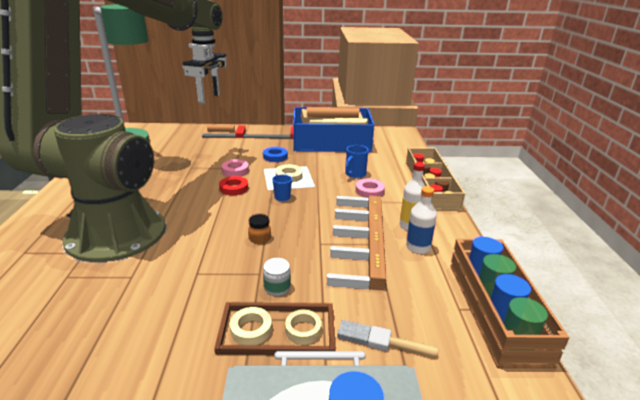

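The sized ring is at scene (192,407) and side (172,290), on the sheet. The coloured rings are decoys, and the two natural ones in the rack must stay. Next I'll triangulate everything.

```bash
cat > h.py <<'E'
from cell import manip
import numpy as np, cv2
from scipy.spatial.transform import Rotation as R
def cam(n,st=None):
    m=manip.camera_model(n)
    if n=="wrist":
        st=st or manip.read_state(); T=np.eye(4);T[:3,:3]=R.from_euler('xyz',st['eef_rot']).as_matrix();T[:3,3]=st['eef_pos']
        T=T@m['tool_from_camera']; Rm,o=T[:3,:3],T[:3,3]
    else: Rm,o=R.from_euler('xyz',m['orientation']).as_matrix(),m['origin']
    return m['intrinsics'],m['k1'],Rm,o
def ray(c,rc):
    K,k,Rm,o=c; u=(rc[1]-K[0,2])/K[0,0];v=(rc[0]-K[1,2])/K[1,1]
    p=np.array([u,v]);q=p.copy()
    for _ in range(20):q=p/(1+k*(q@q))
    return o,Rm@np.array([q[0],-q[1],-1])
def onz(c,rc,z):
    o,d=ray(c,rc);return o+d*(z-o[2])/d[2]
def proj(c,P):
    K,k,Rm,o=c;q=Rm.T@(np.array(P)-o);u=np.array([q[0],-q[1]])/-q[2];u=u*(1+k*(u@u));return np.array([K[1,2]+K[1,1]*u[1],K[0,2]+K[0,0]*u[0]])
def tri(r1,r2):
    (a,d),(b,e)=r1,r2; s=np.linalg.lstsq(np.c_[d,-e],b-a,rcond=None)[0]
    p,q=a+d*s[0],b+e*s[1];return (p+q)/2,np.linalg.norm(p-q)
E
python3 - <<'E'
from h import *
np.set_printoptions(precision=1,suppress=True)
manip.camera("scene");manip.camera("side")
C={n:cam(n) for n in("scene","side")}
for t,z in dict(ring_a_center=12,gauge=15,sheet=0,rack=9,tin_mid=31,cup_mid=33,jar_mid=30,glue_mid=95,oil_mid=85,mug_mid=45).items():
    D={n:[d for d in manip.find_in(t,n) if d['score']>.3][:4] for n in C}
    print(t,{n:[(np.round(d['score'],2),np.round(d['centre']),onz(C[n],d['centre'],z)[:2]) for d in D[n]] for n in C})
    if D['scene'] and D['side']: print('   tri',tri(ray(C['scene'],D['scene'][0]['centre']),ray(C['side'],D['side'][0]['centre'])))
st=manip.read_state();print(R.from_euler('xyz',st['eef_rot']).as_matrix())
E
```

```text
ring_a_center {'scene': [(np.float64(0.81), array([234., 196.]), array([ 502.9, -343.4]))], 'side': [(np.float64(0.94), array([334., 306.]), array([ 501.8, -361.1])), (np.float64(0.63), array([169., 287.]), array([436.3, 376.8]))]}
   tri (array([ 499.1, -347.4,    3.5]), np.float64(10.055717475648608))
gauge {'scene': [(np.float64(0.65), array([254., 294.]), array([649.6, -73.1]))], 'side': [(np.float64(0.85), array([245., 363.]), array([644.7, -67.4]))]}
   tri (array([645.9, -71.3,  14.8]), np.float64(5.810668074497936))
sheet {'scene': [(np.float64(0.86), array([202., 400.]), array([468.3, 310.2]))], 'side': [(np.float64(0.55), array([182., 300.]), array([480.7, 307.5]))]}
   tri (array([479.1, 304.6,   4.9]), np.float64(6.882667213747398))
rack {'scene': [(np.float64(0.89), array([226., 181.]), array([ 452. , -389.2]))], 'side': [(np.float64(0.63), array([347., 267.]), array([ 428.2, -391.3]))]}
   tri (array([ 431. , -388.7,   -1.5]), np.float64(12.47933618462168))
tin_mid {'scene': [(np.float64(0.65), array([210., 243.]), array([ 441. , -197.9]))], 'side': [(np.float64(0.62), 
[... 873 characters left out ...]
t64(0.64), array([192., 412.]), array([788.6,  66.7]))]}
   tri (array([793.4,  50.4,  91.2]), np.float64(26.969387317620978))
oil_mid {'scene': [(np.float64(0.79), array([276., 308.]), array([803.3, -62.1]))], 'side': [(np.float64(0.85), array([223., 420.]), array([779.6, -69.8])), (np.float64(0.49), array([191., 413.]), array([796.1,  92.2]))]}
   tri (array([786.9, -57.2,  72.7]), np.float64(8.929214525749412))
mug_mid {'scene': [(np.float64(0.64), array([227., 445.]), array([661.3, 373.4]))], 'side': [(np.float64(0.55), array([160., 355.]), array([666.9, 381.3]))]}
   tri (array([665.7, 370.6,  49.6]), np.float64(0.5086483967329979))
[[ 0.  -1.   0.3]
 [-0.   0.3  1. ]
 [-1.  -0.  -0. ]]
```

>>> step_arm(commands=[0,0,0,-9.75,0,0,0.094,0,0,0,-9.75,0,0,0.06,0,-0.0305,-0.0395,0,0,0,0.02,0,-0.0305,-0.0395,0,0,0,0.02,0,-0.0305,-0.0395,0,0,0,0.02], squeeze=5)

```text
clock: 1.82
eef_pos: [259.4, 409.6, 205.5]
eef_rot: [-0.834, 1.571, 0.778]
wrist_force: [0.1, -0.0, -0.1]
finger_gap: 57.5
```

>>> step_arm(commands=[0,-0.0305,-0.0395,0,0,0,0.02,0,-0.0305,-0.0395,0,0,0,0.02,0,-0.0305,-0.0395,0,0,0,0.02,0,-0.0305,-0.0395,0,0,0,0.02,0,-0.0305,-0.0395,0,0,0,0.02])

```text
clock: 2.45
eef_pos: [420.0, 218.2, 205.7]
eef_rot: [-1.175, 1.57, 0.437]
wrist_force: [1.0, 0.0, 0.7]
finger_gap: 20.1
```

>>> step_arm(commands=[0,-0.0305,-0.0395,0,0,0,0.02,0,-0.0305,-0.0395,0,0,0,0.02,0,0,0,0,0,0,0.02,0,0,0,0,0,0,0.02])

```text
clock: 2.95
eef_pos: [482.9, 143.4, 205.4]
eef_rot: [1.366, 1.57, 2.977]
wrist_force: [-0.3, 0.4, 0.7]
finger_gap: 20.3
```

Run:
```python
from h import *
import pickle
st=manip.read_state();a=manip.camera("wrist");pickle.dump(st,open("w1.pkl","wb"))
cv2.imwrite("pics/w1.png",a[:,:,::-1]);c=cam("wrist",st)
np.set_printoptions(precision=2,suppress=True)
print(st['clock'],st['eef_pos'],st['finger_gap'],R.from_euler('xyz',st['eef_rot']).as_matrix(),st['joints'],st['wrist_force'])
for d in manip.outline_of("ring_a_center","wrist"):print(d['score'],d['centre'],onz(c,d['centre'],18))
for d in manip.find_in("gauge","wrist"):print(d['score'],d['centre'],onz(c,d['centre'],15))
```

```text
2.95 [482.88 143.41 205.36] 20.303325262179882 [[-0.   -1.   -0.04]
 [ 0.   -0.04  1.  ]
 [-1.    0.    0.  ]] [ 0.22  0.2   1.65  0.    1.3  -1.4 ] [-0.29  0.44  0.71]
0.95 [275.3, 124.1] [611.22 -95.28  15.  ]
```

View pics/w1.png

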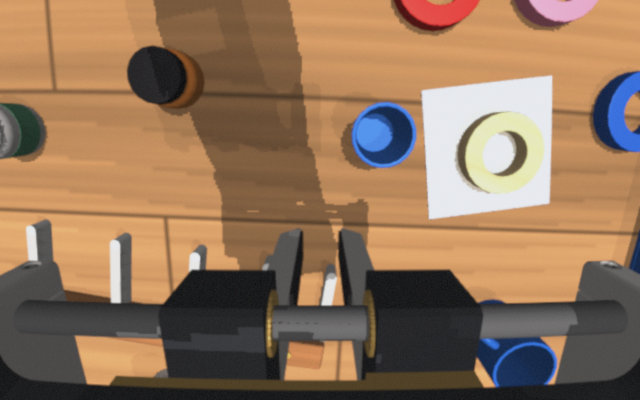

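The wrist view shows the yellow ring on the sheet at (152,503), with the cup at (135,384), the jar at (75,157) and the tin at left. The nose tips are at about (222,40), (235,120), (247,197) and (265,330), and the gripper hides the rest of the gauge.

```bash
cat >> h.py <<'E'
def circ(P):
    A=np.c_[2*P,np.ones(len(P))];s=np.linalg.lstsq(A,(P**2).sum(1),rcond=None)[0];return s[:2],np.sqrt(s[2]+s[:2]@s[:2])
def ring(img,c,near=None,z=24):
    hsv=cv2.cvtColor(img,cv2.COLOR_RGB2HSV);m=cv2.inRange(hsv,(22,55,185),(36,160,255))
    m=cv2.morphologyEx(m,cv2.MORPH_OPEN,np.ones((3,3),np.uint8))
    cs,_=cv2.findContours(m,cv2.RETR_CCOMP,cv2.CHAIN_APPROX_NONE);out=[]
    for k in cs:
        if cv2.contourArea(k)<150:continue
        P=np.array([onz(c,(p[0][1],p[0][0]),z)[:2] for p in k]);o,r=circ(P);out.append((cv2.contourArea(k),k[:,0].mean(0)[::-1],o,r,np.abs(np.hypot(*(P-o).T)-r).mean()))
    return out
E
python3 - <<'E'
from h import *
import pickle
np.set_printoptions(precision=1,suppress=True)
st=pickle.load(open("w1.pkl","rb"));c=cam("wrist",st);a=cv2.imread("pics/w1.png")[:,:,::-1].copy()
print(cv2.cvtColor(a,cv2.COLOR_RGB2HSV)[[152,185,125],[475,490,510]])
for r in ring(a,c):print(r)
for p in [(222,40),(235,120),(247,197),(265,330)]:print(p,onz(c,p,26))
s=a[200:330,0:380];cv2.imwrite("pics/w1c.png",cv2.resize(s,(760,260),interpolation=cv2.INTER_CUBIC)[:,:,::-1])
C=cam("scene");S=cam("side")
E
```

```text
[[ 31  49 233]
 [ 32  38 233]
 [ 32  51 233]]
(611.5, array([173. , 495.4]), array([443.2, 342.4]), np.float64(34.15633927306469), np.float64(5.837819305959395))
(163.5, array([124. , 519.1]), array([415.2, 353.6]), np.float64(17.325504241657733), np.float64(6.239029910015291))
(222, 40) [ 542.4 -185.6   26. ]
(235, 120) [553.7 -87.1  26. ]
(247, 197) [564.2   3.7  26. ]
(265, 330) [580.  158.5  26. ]
```

View pics/w1c.png

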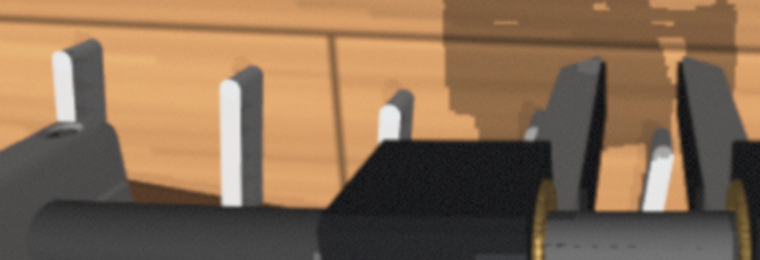

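The nose tops are at full-image pixels (225,31), (240,115), (252,195), (262,266) and (274,331).

```bash
sed -i 's/(22,55,185),(36,160,255)/(25,25,190),(38,160,255)/' h.py
python3 - <<'E'
from h import *
import pickle
np.set_printoptions(precision=2,suppress=True)
st=pickle.load(open("w1.pkl","rb"));c=cam("wrist",st);a=cv2.imread("pics/w1.png")[:,:,::-1].copy()
for r in ring(a,c):print(r)
W=np.array([onz(c,p,26)[:2] for p in [(225,31.5),(240,115),(252,195),(262.5,266),(274,331)]]);print(W)
g=np.array([-182,-76,20,106,182.]);A=np.c_[np.ones(5),g]
s=np.linalg.lstsq(A,W,rcond=None)[0];print(s,A@s-W,np.degrees(np.arctan2(-s[1,0],s[1,1])))
th=np.arctan2(-s[1,0],s[1,1]);Rg=np.array([[np.cos(th),-np.sin(th)],[np.sin(th),np.cos(th)]])
for y in(144,63,-28,-129):print(s[0]+Rg@[0,y])
# refs in other views
for n in("scene","side"):
  img=cv2.imread(f"pics/{n}.png")[:,:,::-1].copy();k=cam(n)
  print(n,ring(img,k))
  for y in g:
    p=s[0]+Rg@[0,y];q=proj(k,[*p,26]);cv2.circle(img,(int(q[1]*8),int(q[0]*8)),12,(255,0,0),1,shift=3)
  cr=img[205:285,230:400] if n=="scene" else img[185:295,310:440]
  cv2.imwrite(f"pics/{n}_g.png",cv2.resize(cr,None,fx=3.5,fy=3.5)[:,:,::-1])
A=cv2.imread("pics/scene_g.png");B=cv2.imread("pics/side_g.png");h=max(len(A),len(B));w=np.zeros((len(A)+len(B),max(A.shape[1],B.shape[1]),3),np.uint8);w[:len(A),:A.shape[1]]=A;w[len(A):,:B.shape[1]]=B;cv2.imwrite("pics/g.png",w[:, :800]);print(w.shape)
E
```

```text
(4869.0, array([152.43, 504.46]), array([442.28, 343.76]), np.float64(43.94760844535075), np.float64(0.3148413542768348))
(1673.5, array([153.2 , 504.52]), array([442.35, 343.92]), np.float64(25.77020172057304), np.float64(0.3475255556745769))
[[ 546.75 -197.59]
 [ 560.25  -93.96]
 [ 570.55    1.02]
 [ 579.94   83.91]
 [ 591.45  160.2 ]]
[[568.59 -19.1 ]
 [  0.12   0.98]] [[ 0.06 -0.18]
 [-0.75  0.25]
 [ 0.44 -0.49]
 [ 1.34  1.05]
 [-1.08 -0.63]] -6.94967736731218
[586.01 123.84]
[576.21  43.43]
[565.2 -46.9]
[ 552.98 -147.16]
scene [(1526.0, array([382.  , 601.94]), array([1185.95,  487.74]), np.float64(56.69421975786363), np.float64(11.030273941833268)), (2023.5, array([354.04, 530.72]), array([1071.73,  388.03]), np.float64(63.155337337516), np.float64(10.226730876892459)), (307.5, array([208.03, 197.26]), array([ 392.43, -339.11]), np.float64(39.73235693694781), np.float64(1.2250549626015097)), (318.5, array([190.95, 408.54]), array([443.04, 344.94]), np.float64(43.82636693551673), np.float64(1.6438602095622779)), (331.0, array([195.39, 518.39]), array([535.74, 687.  ]), np.float64(64.04588558373248), np.float64(22.14553917852127)), (218.0, array([126.44,  29.62]), array([ -309.31, -1047.74]), np.float64(60.49711704300646), np.float64(15.681663600489049)), (383.5, array([126.15,  64.46]), array([-280.35, -891.12]), np.float64(77.43199845710241), np.float64(19.404975116424218)), (1246.5, array([ 98.5 , 227.55]), array([-429.76, -226.86]), np.float64(140.62910307498382), np.float64(32.41725442255379))]
side [(714.0, array([323.02, 302.93]), array([ 495.64, -343.02]), np.float64(34.3845198772693), np.float64(0.5781820586329954)), (402.0, array([322.48, 302.92]), array([ 495.53, -342.07]), np.float64(25.824713201462046), np.float64(0.5280419779424331)), (322.5, array([316.57, 248.51]), array([ 390.88, -336.49]), np.float64(32.43509474191499), np.float64(6.0232949914632234))]
(665, 595, 3)
```

View pics/g.png

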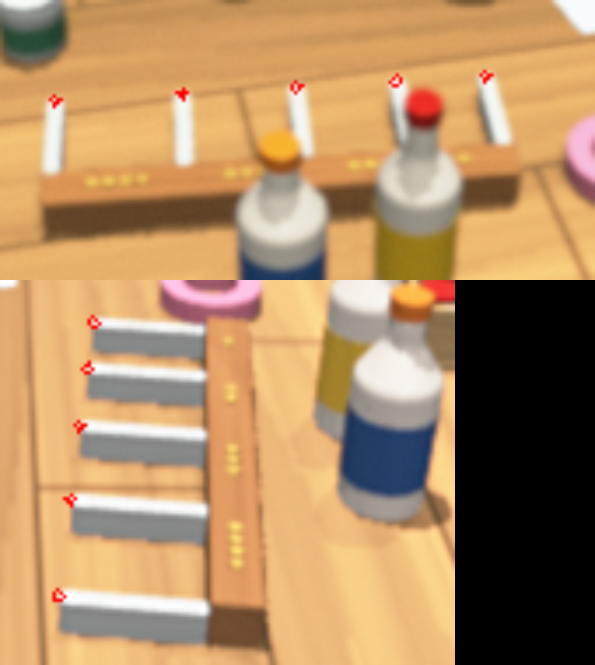

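The gauge fit agrees in all three views: yaw −6.95°, origin (568.6, −19.1). Three kinds of ring could be confused here:
- **On the sheet:** one natural plywood ring at scene (191,408) / wrist (152,504), which is the one meant.
- **In the rack:** two natural rings.
- **Decoys:** the red, pink and blue rings.

I'll go above the ring on the sheet and confirm it with a crop.

>>> step_arm(commands=[0,0,0,9.3,0,0,0.02,0,0.016,0.0485,0,0,0,0.02,0,0.016,0.0485,0,0,0,0.02,0,0.016,0.0485,0,0,0,0.02,0,0.016,0.0485,0,0,0,0.02])

```text
clock: 3.72
eef_pos: [442.0, 345.8, 205.8]
eef_rot: [-0.847, 1.57, 0.603]
wrist_force: [0.4, -0.4, -0.7]
finger_gap: 20.1
```

>>> step_arm(commands=[0.05,0,0,0,0,0,0.02,0.03,0,0,0,0,0,0.02,0,0,0,0,0,0,0.02])

```text
clock: 4.1
eef_pos: [441.8, 343.6, 123.9]
eef_rot: [2.276, 1.567, -2.556]
wrist_force: [0.1, -0.2, 0.9]
finger_gap: 19.6
```

```bash
cat >> h.py <<'E'
TH=np.radians(-6.95);RG=np.array([[np.cos(TH),-np.sin(TH)],[np.sin(TH),np.cos(TH)]]);G0=np.array([568.6,-19.1])
def g(p):return RG.T@(np.array(p)[:2]-G0)
def look(name):
    np.set_printoptions(precision=2,suppress=True)
    st=manip.read_state();a=manip.camera("wrist");cv2.imwrite(f"pics/{name}.png",a[:,:,::-1]);c=cam("wrist",st)
    M=R.from_euler('xyz',st['eef_rot']).as_matrix();print('clk',st['clock'],'tcp g',g(st['eef_pos']),'z',st['eef_pos'][2],'zaxis yaw',np.degrees(np.arctan2(-M[0,2],M[1,2])),'x',M[:,0],'F',st['wrist_force'],'gap',st['finger_gap'])
    for r in ring(a,c):print('area',r[0],'px',r[1],'g',g(r[2]),'r',r[3],'res',r[4])
    return a,c,st
E
python3 - <<'E'
from h import *
a,c,st=look("w2");cv2.imwrite("pics/w2c.png",a[60:340,120:520,::-1].repeat(2,0).repeat(2,1))
E
```

```text
clk 4.1 tcp g [-169.78  344.66] z 123.88033813756196 zaxis yaw -6.901912486392138 x [-0. -0. -1.] F [ 0.1  -0.17  0.88] gap 19.644986823923002
area 2742.5 px [178.91 333.98] g [-179.73  351.06] r 32.79482978263193 res 7.24264756909871
```

View pics/w2c.png

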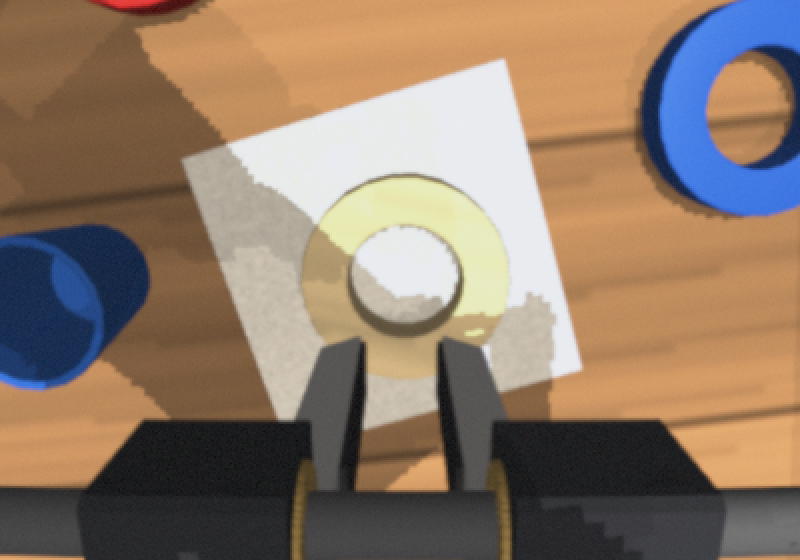

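Confirmed: the natural ring lies on the white sheet, with its centre near full-image (198,323). The blue and red ones are decoys.

Run:
```python
from h import *
np.set_printoptions(precision=2,suppress=True)
c=cam("wrist")
q=lambda r,cc:onz(c,(60+r/2,120+cc/2),24)[:2]
for P in ([(277,301),(277,510),(174,405),(200,338),(200,474),(350,330)],[(275,350),(275,462),(225,405),(236,375),(236,437)]):
    o,r=circ(np.array([q(*p) for p in P]));print(o,g(o),r)
```

```text
[443.65 345.79] [-168.18  347.09] 45.578807710124025
[443.82 346.04] [-168.05  347.36] 24.303606631278175
```

>>> step_arm(commands=[0.03,-0.0015,0.002,0,0,0,0.01,0.03,0,0,0,0,0,0.01,0.02,0,0,0,0,0,0.01,0.018,0,0,0,0,0,0.01,0,0,0,0,0,0,0.01], squeeze=3)

```text
clock: 4.78
eef_pos: [444.9, 345.3, 27.4]
eef_rot: [2.321, 1.57, -2.513]
wrist_force: [0.3, -0.1, 0.1]
finger_gap: 9.9
```

>>> step_arm(commands=[0.01,0,0,0,0,0,0.01,0.008,0,0,0,0,0,0.01,0,0,0,0,0,0,0.02,0,0,0,0,0,0,0.021,0,0,0,0,0,0,0.021])

```text
clock: 5.4
eef_pos: [445.0, 345.3, 9.6]
eef_rot: [-1.255, 1.571, 0.194]
wrist_force: [-0.1, 0.5, 0.1]
finger_gap: 20.9
```

Run:
```python
from h import *
a,c,st=look("w3");cv2.imwrite("pics/w3c.png",a[100:380,120:520,::-1].repeat(2,0).repeat(2,1))
```

```text
clk 5.4 tcp g [-166.74  346.74] z 9.644268184022058 zaxis yaw -6.978404459847555 x [ 0.  0. -1.] F [-0.06  0.52  0.12] gap 20.94362321822706
area 4668.5 px [197.17 341.84] g [-191.31  355.98] r 25.011943586209696 res 7.143334618407254
```

View pics/w3c.png

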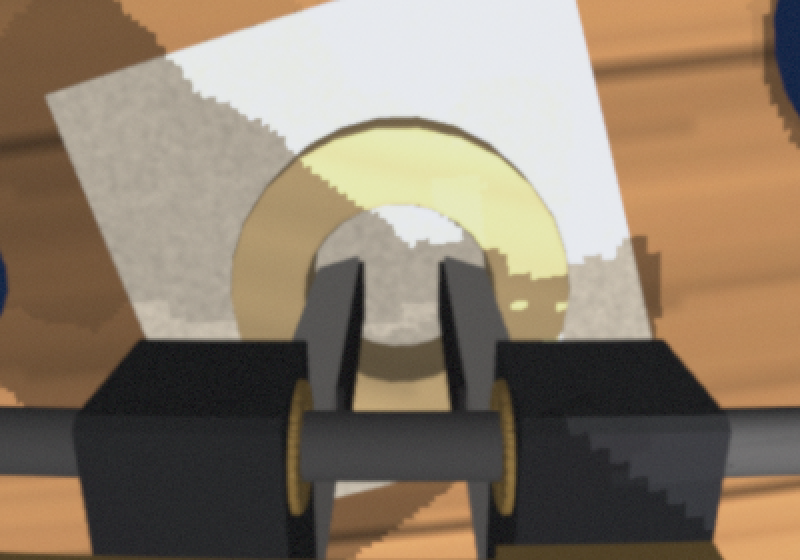

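The wrist view shows both fingers inside the hole at crop (300,335) and (300,465), with the ring concentric to the tool. I'll slide it around the cup to bay 1.

>>> step_arm(commands=[0,-0.01,-0.0105,0,0,0,0.021,0,-0.022,-0.023,0,0,0,0.021,0,-0.023,-0.024,0,0,0,0.021,0,-0.022,-0.023,0,0,0,0.021,0,-0.022,-0.0235,0,0,0,0.021])

```text
clock: 6.08
eef_pos: [531.6, 228.4, 9.6]
eef_rot: [-0.886, 1.57, 0.563]
wrist_force: [-0.2, 0.7, -0.4]
finger_gap: 21.0
```

>>> step_arm(commands=[0,-0.002,-0.022,0,0,0,0.021,0,-0.002,-0.022,0,0,0,0.021,0,-0.002,-0.022,0,0,0,0.021,0,-0.002,-0.022,0,0,0,0.021,0,0,-0.011,0,0,0,0.021])

```text
clock: 6.7
eef_pos: [525.9, 129.6, 9.5]
eef_rot: [1.943, 1.57, -2.892]
wrist_force: [-0.1, 1.2, 0.1]
finger_gap: 21.1
```

```bash
cat >> h.py <<'E'
def scene(name,cx=None):
    for n in("scene","side"):
        k=cam(n);a=manip.camera(n);cv2.imwrite(f"pics/{name}_{n}.png",a[:,:,::-1])
E
python3 - <<'E'
from h import *
a,c,st=look("w4")
E
```

```text
clk 6.7 tcp g [-60.4  142.49] z 9.491658674699945 zaxis yaw -7.003768325433436 x [-0. -0. -1.] F [-0.08  1.16  0.06] gap 21.081209484815094
area 2001.0 px [207.01 371.27] g [-86.59 169.88] r 15.687724860164938 res 4.459257762739935
```

>>> step_arm(commands=[0,-0.01,0.001,0,0,0,0.021,0,-0.01,0,0,0,0,0.021,0,-0.006,0,0,0,0,0.021,0,-0.003,0,0,0,0,0.021])

```text
clock: 7.25
eef_pos: [555.7, 128.5, 9.3]
eef_rot: [1.788, 1.57, -3.046]
wrist_force: [-2.2, 0.2, 0.5]
finger_gap: 21.0
```

>>> step_arm(commands=[0,-0.002,0,0,0,0,0.021,0,-0.002,0,0,0,0,0.021])

```text
clock: 7.5
eef_pos: [559.4, 127.8, 9.4]
eef_rot: [2.101, 1.571, -2.733]
wrist_force: [-0.7, 0.3, 0.2]
finger_gap: 20.9
```

>>> step_arm(commands=[0,-0.002,0,0,0,0,0.021,0,-0.001,0,0,0,0,0.021])

```text
clock: 7.75
eef_pos: [561.6, 127.2, 9.2]
eef_rot: [1.931, 1.569, -2.903]
wrist_force: [-9.2, -1.9, 3.9]
finger_gap: 20.9
```

>>> step_arm(commands=[0,-0.001,0,0,0,0,0.021,0,-0.001,0,0,0,0,0.021])

```text
clock: 8.0
eef_pos: [562.6, 126.8, 8.9]
eef_rot: [1.895, 1.566, -2.939]
wrist_force: [-14.2, -3.2, 5.1]
finger_gap: 20.7
```

Run:
```python
from h import *
scene("b1");a,c,st=look("w5")
A=cv2.imread("pics/b1_scene.png")[170:270,290:450];B=cv2.imread("pics/b1_side.png")[150:250,270:430]
W=a[130:330,160:480,::-1]
cv2.imwrite("pics/b1.png",np.vstack([np.hstack([cv2.resize(A,(400,250),interpolation=2),cv2.resize(B,(400,250),interpolation=2)]),cv2.resize(np.ascontiguousarray(W),(480,300)) if 0 else np.hstack([cv2.resize(np.ascontiguousarray(W),(480,300)),np.zeros((300,320,3),np.uint8)])]))
```

```text
clk 8.1 tcp g [-23.67 144.11] z 8.86016643254067 zaxis yaw -6.963552223851085 x [-0. -0. -1.] F [-11.8   -2.24   5.24] gap 20.5519493141031
area 2251.0 px [204.29 372.61] g [-51.54 171.71] r 16.658610238125235 res 4.734980867957216
```

View pics/b1.png

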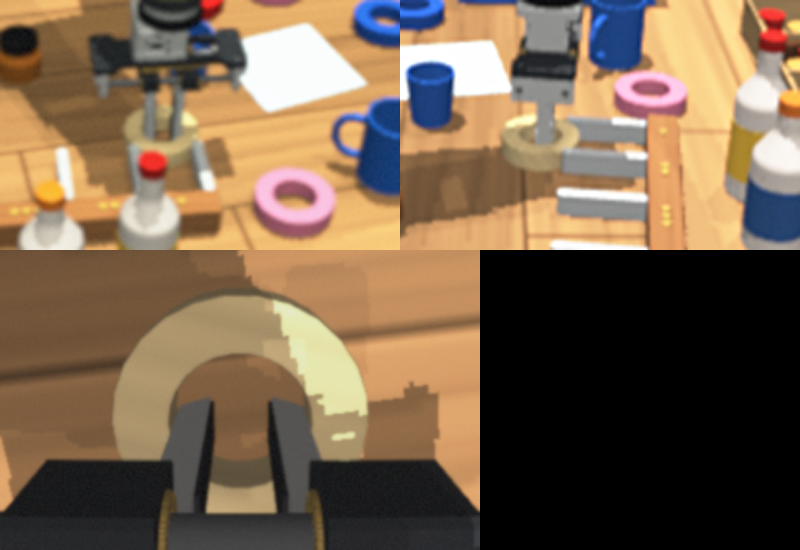

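Bay 1 refuses the ring: both noses touch it, 14 N, with its centre about 25 mm before the mouth. Next I'll back off and move to bay 2.

>>> step_arm(commands=[0,0.004,0,0,0,0,0.021,0,0.016,0,0,0,0,0.021,0,0.016,0,0,0,0,0.021,0,0.001,-0.01,0,0,0,0.021,0,0,-0.02,0,0,0,0.021])

```text
clock: 8.78
eef_pos: [524.4, 101.2, 9.6]
eef_rot: [-1.303, 1.57, 0.147]
wrist_force: [0.5, -0.1, 0.3]
finger_gap: 21.0
```

>>> step_arm(commands=[0,0,-0.02,0,0,0,0.021,0,0,-0.02,0,0,0,0.021,0,0,-0.012,0,0,0,0.021,0,0,0,0,0,0,0.021])

```text
clock: 9.28
eef_pos: [517.6, 49.3, 9.4]
eef_rot: [2.267, 1.57, -2.568]
wrist_force: [-0.5, -0.2, -0.1]
finger_gap: 20.9
```

Run:
```python
from h import *
st=manip.read_state();print(g(st['eef_pos']),st['eef_pos'],st['wrist_force'],st['clock'])
```

```text
[-58.90550367  61.68213045] [517.59105792  49.25664859   9.39962316] [-0.53280305 -0.19952345 -0.05350843] 9.275
```

>>> step_arm(commands=[0,-0.012,0.001,0,0,0,0.021,0,-0.012,0,0,0,0,0.021,0,-0.007,0,0,0,0,0.021,0,-0.003,0,0,0,0,0.021,0,-0.002,0,0,0,0,0.021])

```text
clock: 9.9
eef_pos: [553.5, 47.0, 9.3]
eef_rot: [1.723, 1.57, -3.111]
wrist_force: [-0.9, 0.5, -0.1]
finger_gap: 20.9
```

>>> step_arm(commands=[0,-0.002,0,0,0,0,0.021,0,-0.002,0,0,0,0,0.021])

```text
clock: 10.15
eef_pos: [557.0, 46.3, 9.3]
eef_rot: [1.817, 1.569, -3.017]
wrist_force: [-7.5, 0.2, 1.8]
finger_gap: 21.0
```

>>> step_arm(commands=[0,-0.001,0,0,0,0,0.021,0,-0.001,0,0,0,0,0.021])

```text
clock: 10.4
eef_pos: [557.7, 46.2, 9.0]
eef_rot: [1.719, 1.566, -3.115]
wrist_force: [-15.5, -0.8, 6.9]
finger_gap: 20.8
```

Bay 2 refuses it too (15 N, stopped about 20 mm before the mouth). On to bay 3.

>>> step_arm(commands=[0,0.005,0,0,0,0,0.021,0,0.018,0,0,0,0,0.021,0,0.018,0,0,0,0,0.021,0,0.001,-0.011,0,0,0,0.021,0,0,-0.022,0,0,0,0.021])

```text
clock: 11.02
eef_pos: [514.3, 18.0, 9.7]
eef_rot: [-1.453, 1.57, -0.003]
wrist_force: [0.1, 0.4, 0.2]
finger_gap: 20.9
```

>>> step_arm(commands=[0,0,-0.022,0,0,0,0.021,0,0,-0.022,0,0,0,0.021,0,0,-0.014,0,0,0,0.021,0,0,0,0,0,0,0.021])

```text
clock: 11.52
eef_pos: [507.0, -40.0, 9.5]
eef_rot: [-1.96, 1.57, -0.513]
wrist_force: [-0.1, -1.1, -0.7]
finger_gap: 20.9
```

Run:
```python
from h import *
st=manip.read_state();print(g(st['eef_pos']),st['eef_pos'],st['wrist_force'],st['clock'])
```

```text
[-58.64529617 -28.19490524] [506.97395016 -39.99146777   9.5111071 ] [-0.11354365 -1.09040627 -0.74438529] 11.525
```

>>> step_arm(commands=[0,-0.012,-0.0005,0,0,0,0.021,0,-0.014,0,0,0,0,0.021,0,-0.009,0,0,0,0,0.021,0,-0.004,0,0,0,0,0.021,0,-0.002,0,0,0,0,0.021])

```text
clock: 12.15
eef_pos: [547.4, -44.4, 9.3]
eef_rot: [1.524, 1.57, 2.973]
wrist_force: [-0.8, -0.1, 1.3]
finger_gap: 21.0
```

>>> step_arm(commands=[0,-0.002,0,0,0,0,0.021,0,-0.002,0,0,0,0,0.021])

```text
clock: 12.4
eef_pos: [551.4, -45.0, 9.5]
eef_rot: [-1.085, 1.571, 0.364]
wrist_force: [-0.6, 0.3, -1.0]
finger_gap: 20.9
```

>>> step_arm(commands=[0,-0.002,0,0,0,0,0.021,0,-0.001,0,0,0,0,0.021])

```text
clock: 12.65
eef_pos: [554.4, -45.4, 9.4]
eef_rot: [-2.744, 1.571, -1.295]
wrist_force: [-0.2, 0.5, 0.7]
finger_gap: 20.8
```

>>> step_arm(commands=[0,-0.002,0,0,0,0,0.021,0,-0.001,0,0,0,0,0.021])

```text
clock: 12.9
eef_pos: [557.2, -45.9, 9.4]
eef_rot: [1.979, 1.57, -2.855]
wrist_force: [-1.5, -1.6, -0.6]
finger_gap: 20.8
```

>>> step_arm(commands=[0,-0.001,0,0,0,0,0.021,0,-0.001,0,0,0,0,0.021])

```text
clock: 13.15
eef_pos: [558.3, -46.0, 9.2]
eef_rot: [1.639, 1.568, 3.088]
wrist_force: [-9.2, -2.1, 3.7]
finger_gap: 21.0
```

>>> step_arm(commands=[0,-0.001,0,0,0,0,0.021,0,-0.0005,0,0,0,0,0.021])

```text
clock: 13.4
eef_pos: [558.9, -46.1, 9.0]
eef_rot: [1.635, 1.566, 3.085]
wrist_force: [-14.9, -1.3, 7.2]
finger_gap: 21.0
```

Run:
```python
from h import *
st=manip.read_state();print(g(st['eef_pos']),st['eef_pos'],st['wrist_force'],st['clock'])
```

```text
[ -6.33788853 -27.99588837] [558.92109116 -46.12327368   9.01391539] [-14.89665906  -1.34499599   7.20904177] 13.4
```

Bay 3 refuses it (15 N). On to bay 4, keeping about 50 mm before the noses to clear the tin.

>>> step_arm(commands=[0,0.005,0,0,0,0,0.021,0,0.02,0,0,0,0,0.021,0,0.022,0,0,0,0,0.021,0,0.002,0,0,0,0,0.021,0,0,-0.01,0,0,0,0.021])

```text
clock: 14.02
eef_pos: [511.7, -50.2, 9.8]
eef_rot: [-1.452, 1.57, -0.002]
wrist_force: [0.8, 0.7, 0.4]
finger_gap: 20.8
```

>>> step_arm(commands=[0,0,-0.022,0,0,0,0.021,0,0,-0.022,0,0,0,0.021,0,0,-0.022,0,0,0,0.021,0,0,-0.017,0,0,0,0.021,0,0,-0.008,0,0,0,0.021])

```text
clock: 14.65
eef_pos: [500.0, -141.5, 9.4]
eef_rot: [-1.586, 1.571, -0.138]
wrist_force: [0.4, 2.4, 1.0]
finger_gap: 20.9
```

Run:
```python
from h import *
st=manip.read_state();print(g(st['eef_pos']),st['eef_pos'],st['wrist_force'],st['clock'])
```

```text
[ -53.27054707 -129.83190047] [ 500.01081099 -141.53200855    9.41900567] [0.35657619 2.377507   0.99982814] 14.65
```

>>> step_arm(commands=[0,-0.012,0,0,0,0,0.021,0,-0.014,0,0,0,0,0.021,0,-0.01,0,0,0,0,0.021,0,-0.006,0,0,0,0,0.021,0,-0.004,0,0,0,0,0.021])

```text
clock: 15.28
eef_pos: [545.7, -145.9, 9.3]
eef_rot: [1.421, 1.57, 2.87]
wrist_force: [-1.0, -0.3, 0.4]
finger_gap: 20.8
```

>>> step_arm(commands=[0,-0.003,0,0,0,0,0.021,0,-0.003,0,0,0,0,0.021])

```text
clock: 15.52
eef_pos: [551.5, -146.8, 9.4]
eef_rot: [1.537, 1.571, 2.986]
wrist_force: [-0.2, 0.2, 0.5]
finger_gap: 21.0
```

>>> step_arm(commands=[0,-0.003,0,0,0,0,0.021,0,-0.003,0,0,0,0,0.021])

```text
clock: 15.78
eef_pos: [557.6, -147.6, 9.4]
eef_rot: [1.763, 1.571, -3.072]
wrist_force: [0.1, 0.4, -0.5]
finger_gap: 21.4
```

>>> step_arm(commands=[0,-0.004,0,0,0,0,0.021,0,-0.004,0,0,0,0,0.021,0,-0.004,0,0,0,0,0.021])

```text
clock: 16.15
eef_pos: [569.6, -149.0, 9.4]
eef_rot: [1.996, 1.571, -2.838]
wrist_force: [-0.4, 0.1, -0.9]
finger_gap: 20.8
```

>>> step_arm(commands=[0,-0.006,0,0,0,0,0.021,0,-0.006,0,0,0,0,0.021,0,-0.006,0,0,0,0,0.021])

```text
clock: 16.52
eef_pos: [587.6, -151.2, 9.4]
eef_rot: [2.023, 1.571, -2.811]
wrist_force: [-1.1, 0.5, -0.6]
finger_gap: 20.7
```

>>> step_arm(commands=[0,-0.005,0,0,0,0,0.021,0,-0.004,0,0,0,0,0.021,0,-0.003,0,0,0,0,0.021])

```text
clock: 16.9
eef_pos: [599.3, -152.6, 9.4]
eef_rot: [1.558, 1.571, 3.007]
wrist_force: [-0.1, 0.6, 0.1]
finger_gap: 21.0
```

>>> step_arm(commands=[0,-0.003,0,0,0,0,0.021,0,-0.002,0,0,0,0,0.021])

```text
clock: 17.15
eef_pos: [604.2, -153.3, 9.4]
eef_rot: [0.862, 1.571, 2.311]
wrist_force: [-0.5, 0.1, -0.6]
finger_gap: 20.8
```

>>> step_arm(commands=[0,-0.001,0,0,0,0,0.021,0,-0.001,0,0,0,0,0.021])

```text
clock: 17.4
eef_pos: [605.5, -153.4, 9.2]
eef_rot: [1.462, 1.569, 2.911]
wrist_force: [-8.6, 1.4, 2.6]
finger_gap: 21.2
```

>>> step_arm(commands=[0,-0.001,0,0,0,0,0.021,0,-0.001,0,0,0,0,0.021])

```text
clock: 17.65
eef_pos: [606.3, -153.4, 9.0]
eef_rot: [1.475, 1.566, 2.925]
wrist_force: [-14.2, 2.0, 5.4]
finger_gap: 20.7
```

The ring is in and home: 14 N against the back at gauge x of about 52. I'll relax, narrow the fingers and rise.

>>> step_arm(commands=[0,0.002,0,0,0,0,0.021,0,0.0005,0,0,0,0,0.01,0,0.0,0,0,0,0,0.01])

```text
clock: 18.02
eef_pos: [605.9, -153.5, 9.7]
eef_rot: [-1.696, 1.57, -0.247]
wrist_force: [0.6, 0.3, 0.8]
finger_gap: 10.5
```

>>> step_arm(commands=[0,0.004,0,0,0,0,0.01,-0.005,0,0,0,0,0,0.01,-0.015,0,0,0,0,0,0.01,-0.03,0,0,0,0,0,0.01,-0.05,0,0,0,0,0,0.01])

```text
clock: 18.65
eef_pos: [601.0, -152.8, 110.4]
eef_rot: [1.396, 1.569, 2.845]
wrist_force: [-0.2, -0.8, 0.1]
finger_gap: 10.1
```

>>> step_arm(commands=[-0.05,0.04,0,0,0,0,0.01,-0.03,0.05,0,0,0,0,0.01,0,0.05,0,0,0,0,0.01,0,0,0,0,0,0,0.01])

```text
clock: 19.15
eef_pos: [461.7, -135.8, 189.9]
eef_rot: [-1.834, 1.569, -0.386]
wrist_force: [0.9, 0.1, -0.1]
finger_gap: 9.9
```

Run:
```python
from h import *
a,c,st=look("f");scene("f")
A=cv2.imread("pics/f_scene.png")[170:290,150:420];B=cv2.imread("pics/f_side.png")[150:360,210:450]
cv2.imwrite("pics/fc.png",np.vstack([np.hstack([cv2.resize(A,(450,200)),cv2.resize(B,(350,200))]),cv2.resize(a[:,:,::-1],(640,400)) if 0 else np.hstack([np.ascontiguousarray(a[:,:,::-1]),np.zeros((400,160,3),np.uint8)])]))
k=cam("side");b=cv2.imread("pics/f_side.png")[:,:,::-1].copy()
for r in ring(b,k):print(r[1],g(r[2]),r[3:])
```

```text
clk 19.15 tcp g [ -91.98 -128.74] z 189.9448013878619 zaxis yaw -7.0099447458677036 x [ 0. -0. -1.] F [ 0.91  0.11 -0.13] gap 9.935385672985046
area 1124.5 px [235.3  142.39] g [ -34.41 -327.21] r 30.580359703808764 res 4.215512318173122
area 197.0 px [155.86  92.07] g [-124.79 -368.91] r 12.219008538535347 res 4.1707618915358164
area 1408.5 px [139.61 134.57] g [-138.06 -334.95] r 32.29865156932595 res 5.76376751287331
[320.2  302.37] [ -33.13 -329.82] (np.float64(30.946887541448465), np.float64(3.895874560741094))
[315.19 248.73] [-137.8  -336.89] (np.float64(32.07630798613032), np.float64(5.3033290918159945))
[262.29 353.25] [  51.1  -125.48] (np.float64(36.21793133467968), np.float64(7.619755258371117))
```

View pics/fc.png

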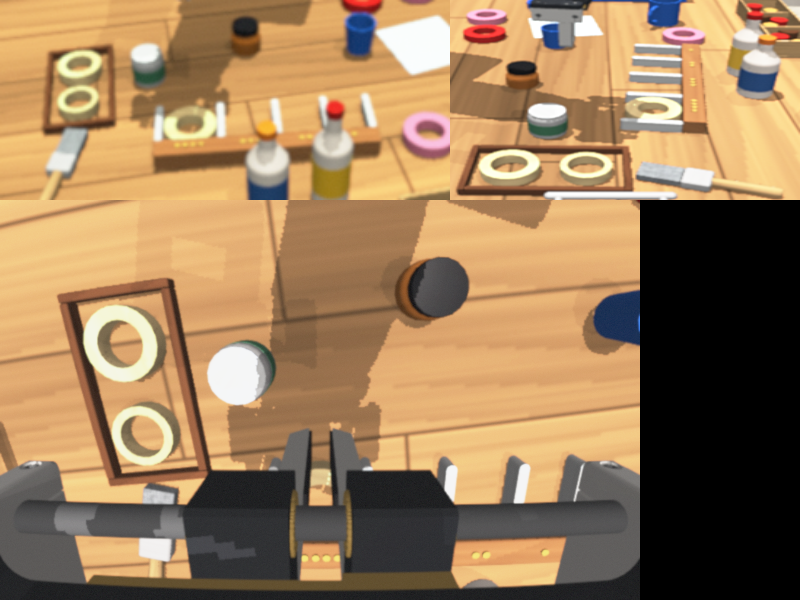

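Run:
```python
from h import *
for t in("tin_mid","cup_mid","jar_mid"):
  print(t,[[np.round(d['centre']) for d in manip.find_in(t,n)[:2]] for n in("scene","side")])
a=cv2.imread("pics/side.png").astype(int);b=cv2.imread("pics/f_side.png").astype(int)
for n,(r,c) in dict(tin=(275,277),cup=(188,282),jar=(230,256),rack=(328,276)).items():
  print(n,np.abs(a-b)[r-12:r+12,c-12:c+12].mean())
k=cam("scene")
for x in(49.5,45):
  p=RG@[x,-129]+G0; print([proj(k,[*(p+RG@d),24]).round(1) for d in([45.5,0],[-45.5,0],[-25,0],[0,45.5],[0,-45.5])])
cv2.imwrite("pics/z.png",cv2.resize(cv2.imread("pics/f_scene.png")[225:275,235:300],None,fx=8,fy=8,interpolation=cv2.INTER_CUBIC))
```

```text
tin_mid [[array([207., 241.])], [array([277., 279.])]]
cup_mid [[array([190., 366.])], []]
jar_mid [[array([190., 299.])], [array([228., 257.]), array([340., 376.])]]
tin 4.843171296296297
cup 28.58738425925926
jar 6.24537037037037
rack 7.447337962962963
[array([255.6, 263.2]), array([233.7, 263.5]), array([238.4, 263.5]), array([243.4, 279.4]), array([245.3, 247.3])]
[array([254.4, 263.2]), array([232.7, 263.6]), array([237.4, 263.5]), array([242.3, 279.3]), array([244.2, 247.4])]
```

View pics/z.png

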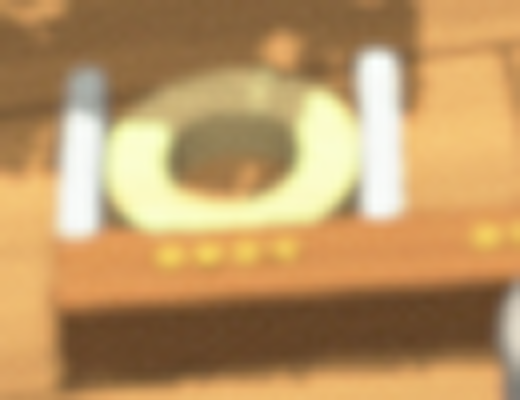

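The ring's near edge is at row 233.5, and a ring fully home predicts 233.7, so it is against the back in bay 4. The tin, jar and rack are unchanged. The cup's image difference comes from the gripper covering it in the side view.

```bash
python3 -c "
from cell import manip
print(manip.sign_off())"
```

```text
the job is handed in; nothing more can be done
None
```

The ring on the sheet is a 91 mm one. It now sits fully home in bay 4, and the job is handed in at about 19 s of the 61 s allowed.

I slid it flat along the bench with both fingers inside its hole and pressed it gently into each bay in order. Bays 1, 2 and 3 each stopped it at the mouth under about 15 N. Bay 4 let it in with about 1 N until it met the back wall at about 14 N. I then narrowed the fingers, backed them off the hole wall and rose clear.

- **Seating:** in the last scene picture the ring's near edge is at row 233.5, against 233.7 predicted for a ring fully home.
- **Other things:** the tin, jar and rack look unchanged in the side view. The cup was hidden by the gripper there, but in the scene view it is within 2 pixels of where it was. I did not measure the rest again.
- **Checks that disagreed:**
  - The side-view circle fit of the ring in bay 4 was poor because the wall partly hides it, though its centre roughly agreed.
  - The tool stopped 4 to 6 mm further in at bays 1 to 3 than the geometry for a 91 mm ring predicts. I put this down to finger play, arm give and calibration. It implies the ring may have stopped slightly under 10 mm before bay 3's mouth, just outside the 10 to 30 mm in your description.

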